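# Make up two watch-repair kits

## Robot

A 7-joint arm with a two-finger parallel gripper is mounted at the origin on the work surface. World frame = base frame: x ahead of the robot, y to its left, z up, the work surface at z = 0. Lengths are in m, angles in rad, forces in N, time in s.
With the tool pointing down it reaches from about 0.425 to 0.95 m from the base axis. Payload 4.7 kg.
Tool frame: the origin (TCP) lies on the centre line of the jaws, within the pads' length; the fingertips stand 25 mm ahead of it and the grasp point (between the pads) lies 6 mm ahead of it (tcp_to_tips is the distance from the TCP to the fingertips, in m); z points along the fingers, y is the direction in which the jaws open and shut (so a half turn about z gives the same grasp; the last joint's range is limited). The gripper opens to 87 mm and grips with 3 to 60 N. Pads are 19 mm wide; open, the fingers measure 117 mm over their backs; the gripper's body (75 mm by 190 mm) begins 51 mm behind the grasp point.
Start: joints at [-1.303, 0.469, -0.049, 1.532, 0.024, 1.141, -0.082], TCP at [0.197, 0.646, 0.248] pointing down, gripper open.
Joint ranges: [-2.59, 2.59], [-0.33, 1.99], [-1.39, 1.29], [0.1, 2.45], [-1.04, 4.18], [0.21, 1.99], [-2.66, 2.66]. Speed limits (rad/s): [2.57, 2.57, 3.14, 3.14, 3.14, 3.14, 3.14].

## Interface

Orientations are given as a unit quaternion [x, y, z, w].
In Python, from workcell import * gives the robot as it stands. The module is installed in compiled form; this text tells all that it offers.
- The arm moves only by the shell command python3 -m creep 'ROWS' [FORCE]. ROWS is text: rows parted by semicolons, each of 5 numbers parted by spaces: the closure, from 0 (fully open) to 1 (shut), then the shift along the tool's x, y, z in cm, then the turn about the tool's z in rad. In form: fingers tx ty tz yaw; .... A call has 1 to 12 rows; each row is the pose to reach, as a shift and turn from the pose measured when the call began, along the tool's axes at that moment; what a row does not reach only later rows make up. A row lasts 1/10 s, in which the tool goes at most 50 mm and 8.59 degrees, less where a joint would pass 70% of its speed; a pose out of reach is approached as far as the arm can. A call with a gripper value outside its range is refused whole. The fingers move at their own pace and stop on an object; FORCE is the grip in N (left out, the last holds). Time passes only in rows, so rows that repeat a pose let the fingers close. It gives the time, the measured TCP pose, the force and the opening at its end, in the units of the state.
- state(): the state, without advancing time (a new reading comes with each control period).
- grab_frame(name): name is "scene" or "side" or "wrist"; returns the picture (400x640x3 uint8, red, green, blue); there is no depth.
- camera_model(name): a dict with "K" (3x3 intrinsics, pixels), "cam_to_world" (4x4, takes a point from camera to world coordinates); the wrist camera has in their place "mount" (4x4, takes a point from camera to tool coordinates, whose origin is the TCP and whose axes are the flange's). Camera axes: x right, y up, looking along -z (the intrinsics and any distortion apply to the point x, -y, -z); pixel columns grow to the right and rows downward; lengths in m; the calibration is good to about 2 mm. A picture is of the moment at which its call begins: read the wrist's pose just before it. camera_model takes no time and is no camera call.
- hand_in(): hands the job in, once; it reports no verdict.
The state is a dict: "clock": time; "qpos": joint angles; "joint_velocities": joint speeds; "joint_torque": joint torques, N m; "tool_pos": TCP position; "orientation": TCP orientation; "wrist_force": force on the tool from outside, world axes, zero at the start; "wrist_torque": the same for the moment, N m; "gripper_width": finger opening in m.
Only numpy, scipy, OpenCV 4.12 (cv2) and the standard library are available. Lean on these libraries where they do the work, as an engineer would, in place of code of your own. Each camera call takes 0.05 s, during which the arm holds its last target. There are 200 camera calls.

## Task

Make up the two kits from the stock on the mat. In the three-compartment tray put the larger case ring in the widest compartment, the larger brass barrel in the middle one and the rectangular movement holder in the other end; in the two-compartment tray put the smaller ring in the wide compartment and the smaller barrel in the narrow one. Every piece must rest flat on the floor of its compartment, the same way up as it stands now, and the eyeglass and the oil pot stay where they are.

Things in the scene. Friction and masses are not known exactly. Their poses are not given: they have to be found in the camera images.
- ring_large: The larger of two plain steel watch-case rings, lying flat: outside diameter 52 mm, bore 40 mm, 22 mm high. Origin: centre of its underside, resting on the bench; z up.
- ring_small: The smaller steel watch-case ring, lying flat: outside diameter 36 mm, bore 27 mm, 22 mm high. Origin: centre of its underside, resting on the bench; z up.
- barrel_large: The larger of two brass mainspring barrels, standing arbor up: a toothed flange 48 mm across and 5 mm high at the bottom, above it a plain round drum 42 mm in diameter up to 24 mm, then a steel arbor pin 7 mm thick up to 30 mm. Origin: centre of its underside, resting on the bench; z up.
- barrel_small: The smaller brass mainspring barrel, standing arbor up: toothed flange 34 mm across and 5 mm high at the bottom, plain drum 29 mm in diameter up to 24 mm, steel arbor pin 7 mm thick up to 30 mm. Origin: centre of its underside, resting on the bench; z up.
- holder: Rectangular aluminium movement holder: 44 mm along its x, 28 mm along its y, 22 mm high, with a shallow 18 mm wide notch (5 mm deep) across the middle of its top and a small brass screw head at one end. Origin: centre of its underside, resting on the bench; z up.
- loupe: Watchmaker's black eyeglass with two bright bands, standing on its wide end: 37 mm across at the bottom, tapering to 26 mm at the top, 30 mm high, 60 g. It is not part of a kit. Origin: centre of its underside, resting on the bench; z up.
- oil_pot: Small amber glass oil pot with a grey lid and lid knob: 34 mm across, 33 mm high. It is not part of a kit. Origin: centre of its underside, resting on the bench; z up.
- tray_long: White fixed tray with grey floor (all in mm), three compartments in a row along its x: 226 mm long (x), 92 wide (y), walls and dividers 4 thick, 8 high above the bench, floor 3 thick. Origin: centre of its underside. All compartments are 84 mm in y, centred on y = 0; along x: the widest, 80 mm, at x = -69 (the end nearer the robot); the middle, 68 mm, at x = +9; the far end, 62 mm, at x = +78.
- tray_short: White fixed tray with grey floor (all in mm), two compartments in a row along its x: 142 mm long (x), 92 wide (y), walls and divider 4 thick, 8 high above the bench, floor 3 thick. Origin: centre of its underside. Both compartments are 84 mm in y, centred on y = 0; along x: the wide one, 76 mm, at x = -29 (the end nearer the robot); the narrow one, 54 mm, at x = +40.

How it is judged:
At the end, for the whole second after the job is handed in: Each kit piece lies flat between the walls of its own compartment (underside within 3 mm of the floor, right way up, tilt under 0.1 rad), released and at rest; eyeglass and oil pot stand upright within 15 mm of where they were (x of ring_large in the frame of tray_long between -0.085 and -0.053 m and y of ring_large in the frame of tray_long between -0.018 and 0.018 m and z of ring_large in the frame of tray_long between 0 and 0.006 m and angle between each of ring_large, barrel_large, holder, ring_small, barrel_small's own z axis and vertical below 0.1 rad and linear speed of each of ring_large, barrel_large, holder, ring_small, barrel_small below 0.02 m/s and angular speed of each of ring_large, barrel_large, holder, ring_small, barrel_small below 0.3 rad/s and x of barrel_large in the frame of tray_long between -0.003 and 0.021 m and y of barrel_large in the frame of tray_long between -0.02 and 0.02 m and z of barrel_large in the frame of tray_long between 0 and 0.006 m and x of holder in the frame of tray_long between 0.059 and 0.097 m and y of holder in the frame of tray_long between -0.03 and 0.03 m and z of holder in the frame of tray_long between 0 and 0.006 m and x of ring_small in the frame of tray_short between -0.051 and -0.007 m and y of ring_small in the frame of tray_short between -0.026 and 0.026 m and z of ring_small in the frame of tray_short between 0 and 0.006 m and x of barrel_small in the frame of tray_short between 0.028 and 0.052 m and y of barrel_small in the frame of tray_short between -0.027 and 0.027 m and z of barrel_small in the frame of tray_short between 0 and 0.006 m and distance of each of loupe, oil_pot from where it was at the start of the episode below 0.015 m and angle between each of loupe, oil_pot's own z axis and vertical below 0.15 rad); the robot touches nothing.
It fails at once if the eyeglass is pushed away or knocked over (distance of loupe from where it was at the start of the episode above 0.015 m or angle between loupe's own z axis and vertical above 0.3 rad).
It fails at once if the oil pot is pushed away or knocked over (distance of oil_pot from where it was at the start of the episode above 0.015 m or angle between oil_pot's own z axis and vertical above 0.3 rad).
It also fails if it takes over 109 s, if anything falls off the work surface, if the arm or the gripper's body presses on something with over 40 N, if the wrist force passes 120 N, or if a joint passes its speed limit or range.

## Working session

There is one attempt and no reset: what is moved stays moved. The work goes in short steps, Python scripts to look and compute and a shell command to move; the robot and the scene stay as the last step left them, time stands still between calls to the robot, and variables do not carry over. Pictures are saved under pics/ and viewed, about 12 in all and at most 16, crops included, and the job is handed in when it is done.

```bash
mkdir -p pics
python3 - <<'E'
from workcell import *
import cv2,numpy as np
s=state(); print(s['clock'],s['tool_pos'],s['orientation'],s['gripper_width'])
for n in ("scene","side"):
    m=camera_model(n); print(n,{k:(np.round(v,4).tolist() if hasattr(v,'shape') or isinstance(v,list) else v) for k,v in m.items()})
    cv2.imwrite(f'pics/{n}0.png',grab_frame(n)[:,:,::-1])
m=camera_model("wrist");print(m)
E
```

```text
0.0 [0.19726054 0.64495928 0.24651397] [ 1.47841979e-01  9.89010519e-01 -9.67137908e-04 -8.68466833e-05] 0.08701802777749713
scene {'K': [[398.9433, 0.0, 314.1655], [0.0, 398.9433, 206.2332], [0.0, 0.0, 1.0]], 'cam_to_world': [[-0.6079, -0.5371, 0.5848, 1.0311], [0.7937, -0.4308, 0.4295, 0.3588], [0.0212, 0.7252, 0.6882, 0.6037], [0.0, 0.0, 0.0, 1.0]]}
side {'K': [[382.99, 0.0, 323.1289], [0.0, 382.99, 198.1849], [0.0, 0.0, 1.0]], 'cam_to_world': [[0.7093, 0.4538, -0.5395, 0.1269], [-0.7049, 0.4653, -0.5354, -0.4335], [0.0081, 0.76, 0.6499, 0.5722], [0.0, 0.0, 0.0, 1.0]]}
{'K': array([[298.96414692,   0.        , 322.98465886],
       [  0.        , 298.96414692, 202.42224757],
       [  0.        ,   0.        ,   1.        ]]), 'mount': array([[-5.45184769e-04,  9.63360095e-01,  2.68210794e-01,
         7.31627954e-02],
       [ 9.99999849e-01,  5.07691801e-04,  2.09143950e-04,
         8.69450637e-04],
       [ 6.53125142e-05,  2.68210868e-01, -9.63360226e-01,
        -1.36567588e-01],
       [ 0.00000000e+00,  0.00000000e+00,  0.00000000e+00,
         1.00000000e+00]])}
```

View pics/scene0.png

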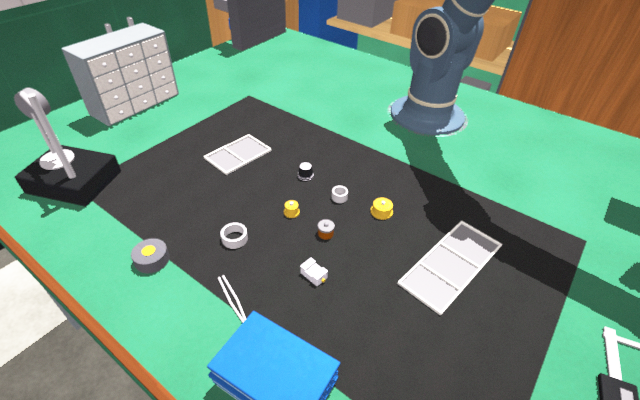

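View pics/side0.png

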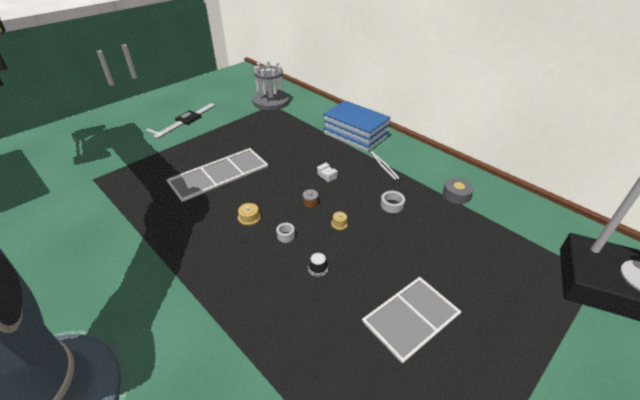

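The scene picture shows, as (col,row): long tray (450,265), short tray (237,153), loupe (305,171), small ring (340,194), large barrel (382,208), small barrel (291,209), oil pot (326,229), large ring (233,236) and holder (314,271). The side picture shows the same layout.

```bash
cat > h.py <<'E'
from workcell import *
import cv2,numpy as np
from scipy.spatial.transform import Rotation as R
def T(p,q):
    M=np.eye(4);M[:3,:3]=R.from_quat(q).as_matrix();M[:3,3]=p;return M
def pose(): s=state();return T(s['tool_pos'],s['orientation'])
def c2w(n,P=None):
    m=camera_model(n);return m['K'],(m['cam_to_world'] if n!='wrist' else P@m['mount'])
def p2w(n,uv,z,P=None):
    K,C=c2w(n,P);u,v=uv
    d=C[:3,:3]@np.array([(u-K[0,2])/K[0,0],-(v-K[1,2])/K[1,1],-1]);o=C[:3,3]
    return o+d*(z-o[2])/d[2]
def w2p(n,X,P=None):
    K,C=c2w(n,P);c=np.linalg.inv(C)@np.r_[X,1]
    return np.array([K[0,2]-K[0,0]*c[0]/c[2],K[1,2]+K[1,1]*c[1]/c[2]])
def rel(X,yaw=None):
    """shift in cm in the current tool axes from current TCP to world point X; turn making jaw axis y at world angle yaw"""
    P=pose();t=P[:3,:3].T@(np.array(X)-P[:3,3])*100
    a=np.arctan2(P[1,1],P[0,1])
    dy=None if yaw is None else -((yaw-a+np.pi/2)%np.pi-np.pi/2)
    return np.round(t,2),dy
E
python3 - <<'E'
from h import *
A=dict(ring_large=((233,231),(393,197),.022),ring_small=((340,190),(286,229),.022),bl=((382,203),(248,210),.024),bs=((291,205),(340,216),.024),holder=((314,269),(327,170),.018),loupe=((305,166),(318,258),.03),oil=((326,222),(310,193),.03),tl=((451,265),(218,173),.006),ts=((238,153),(412,317),.006))
for k,(a,b,z) in A.items(): print(k,p2w('scene',a,z)[:2].round(3),p2w('side',b,z)[:2].round(3))
for u in ((471,223),(501,235),(439,309),(400,280)): print('TL corner',p2w('scene',u,.008).round(3))
for u in ((205,154),(251,136),(271,152),(229,172)): print('TS corner',p2w('scene',u,.008).round(3))
print(pose().round(3))
print('view',rel([0.52,0.05,0.30]))
E
```

```text
ring_large [ 0.694 -0.086] [ 0.698 -0.086]
ring_small [0.459 0.009] [0.462 0.004]
bl [0.44  0.104] [0.441 0.102]
bs [ 0.566 -0.043] [ 0.567 -0.047]
holder [0.666 0.095] [0.668 0.091]
loupe [ 0.449 -0.099] [ 0.451 -0.101]
oil [0.565 0.047] [0.569 0.046]
tl [0.489 0.288] [0.479 0.281]
ts [ 0.489 -0.282] [ 0.488 -0.288]
TL corner [0.359 0.275 0.008]
TL corner [0.354 0.337 0.008]
TL corner [0.594 0.311 0.008]
TL corner [0.582 0.228 0.008]
TS corner [ 0.545 -0.34   0.008]
TS corner [ 0.415 -0.308  0.008]
TS corner [ 0.435 -0.219  0.008]
TS corner [ 0.558 -0.242  0.008]
[[-0.956  0.292 -0.     0.197]
 [ 0.292  0.956 -0.002  0.645]
 [-0.    -0.002 -1.     0.247]
 [ 0.     0.     0.     1.   ]]
view (array([-48.27, -47.47,  -5.25]), None)
```

```bash
python3 -m creep '0 -5 -5 -0.5 -0.1; 0 -9 -8 -1 -0.2; 0 -13 -12 -2 -0.3; 0 -16.5 -15.5 -2.5 -0.3; 0 -20 -19 -3 -0.3; 0 -23.5 -22.5 -4 -0.3; 0 -27 -26 -5 -0.3; 0 -30.5 -29.5 -5 -0.3; 0 -34 -33 -5 -0.3; 0 -37.5 -36.5 -5 -0.3; 0 -41 -40 -5 -0.3; 0 -44.5 -43.5 -5 -0.3'; python3 -c "
from h import *
print(rel([.52,.03,.30],np.pi/2))"
```

```text
clock: 1.3
tool_pos: [0.4837, 0.12, 0.2973]
orientation: [-0.002, 1.0, -0.001, -0.0]
wrist_force: [0.2, 0.5, 0.1]
gripper_width: 0.0871
(array([-3.6 , -9.02, -0.26]), np.float64(0.0033543072432535848))
```

```bash
python3 -m creep '0 -2 -4.5 0 0; 0 -3.6 -9 -0.3 0;0 -3.6 -9 -0.3 0;0 -3.6 -9 -0.3 0'
python3 - <<'E'
from h import *
P=pose(); im=grab_frame('wrist'); np.save('P1.npy',P); cv2.imwrite('pics/w1raw.png',im[:,:,::-1])
cv2.imwrite('pics/w1.png',cv2.resize(im[:,:,::-1],(800,500),interpolation=cv2.INTER_CUBIC)); print(P.round(4))
E
```

```text
clock: 1.7
tool_pos: [0.5199, 0.0291, 0.3001]
orientation: [-0.0, 1.0, -0.001, -0.001]
wrist_force: [-0.3, 0.6, -0.2]
gripper_width: 0.0873
[[-1.000e+00 -3.000e-04 -1.200e-03  5.199e-01]
 [-3.000e-04  1.000e+00 -1.400e-03  2.910e-02]
 [ 1.200e-03 -1.400e-03 -1.000e+00  3.001e-01]
 [ 0.000e+00  0.000e+00  0.000e+00  1.000e+00]]
```

View pics/w1.png

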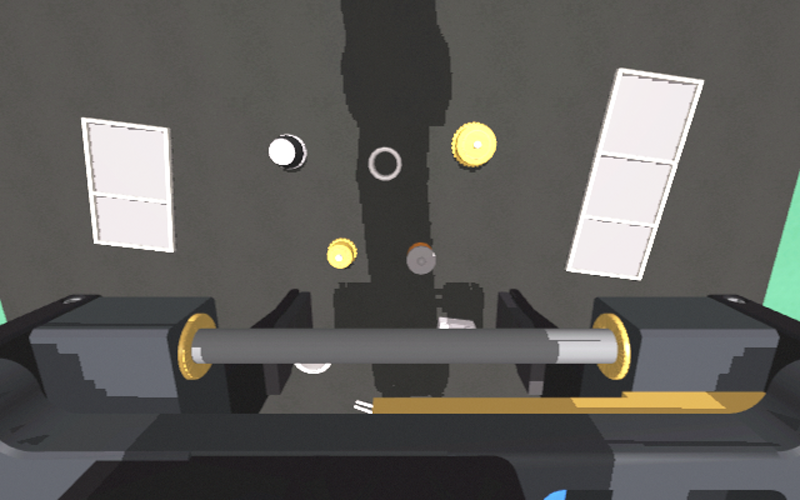

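The wrist picture (800 px wide, top is toward the robot) shows the small ring at (385,163), large barrel pin (478,145), small barrel pin (341,257), loupe top (282,151) and oil pot (420,260). The long tray's corners are (618,69), (704,80), (641,280), (567,270) and the short tray's (81,119), (169,128), (174,252), (95,243). The holder and large ring are hidden by the gripper.

Run:
```python
from h import *
P=np.load('P1.npy'); im=cv2.imread('pics/w1raw.png')
for n,x in (('TL',(440,580,40,240)),('TS',(50,155,80,215))):
    g=im[:,:,:].min(2).copy(); m=np.zeros_like(g); m[x[2]:x[3],x[0]:x[1]]=g[x[2]:x[3],x[0]:x[1]]>140
    c=max(cv2.findContours(m,0,1)[0],key=cv2.contourArea).reshape(-1,2)
    W=np.array([p2w('wrist',q,.008,P)[:2] for q in c+0.0],np.float32)*1000
    (cx,cy),(w,h),a=cv2.minAreaRect(W); print(n,(cx,cy),(w,h),a)
for n,u,z in (('rs',(385,163),.022),('bl',(478,145),.03),('bs',(341,257),.03),('loupe',(282,151),.03),('oil',(420,261),.033)):
    print(n,p2w('wrist',np.array(u)*.8,z,P).round(4))
```

```text
TL (481.9952697753906, 284.3209533691406) (94.88105773925781, 226.03515625) 82.5606460571289
TS (488.7276611328125, -282.4654846191406) (95.02281188964844, 142.64764404296875) 82.99644470214844
rs [0.4612 0.0092 0.022 ]
bl [0.4427 0.107  0.03  ]
bs [ 0.5646 -0.0417  0.03  ]
loupe [ 0.4487 -0.0985  0.03  ]
oil [0.5684 0.0477 0.033 ]
```

```bash
python3 -m creep '0.34 2 -0.7 5 0; 0.34 4 -1.4 10 0; 0.34 5.9 -2 15 0; 0.34 5.9 -2 18 0; 0.34 5.9 -2 22 0; 0.34 5.9 -2 25 0; 0.34 5.9 -2 26.7 0; 0.34 5.9 -2 26.7 0' 20; python3 -c "
from h import *
print(rel([.461,.009,.033],np.pi/2))"
```

```text
clock: 2.55
tool_pos: [0.4581, 0.012, 0.031]
orientation: [-0.003, 1.0, -0.0, -0.004]
wrist_force: [-0.9, -0.6, 0.5]
gripper_width: 0.0576
(array([-0.29, -0.31, -0.2 ]), np.float64(0.0068141549667000145))
```

```bash
python3 -m creep '0.34 -0.3 -0.3 -0.2 0; 0.34 -0.3 -0.3 -0.2 0; 0.8 -0.3 -0.3 -0.2 0; 0.8 -0.3 -0.3 -0.2 0; 0.8 -0.3 -0.3 -0.2 0; 0.8 -0.3 -0.3 -0.2 0; 0.8 -0.3 -0.3 -0.2 0' 20; python3 -c "
from h import *
print(rel([.461,.009,.033],np.pi/2)); print(rel([.46,-.279,.12],np.pi/2-.122))"
```

```text
clock: 3.25
tool_pos: [0.4614, 0.009, 0.0333]
orientation: [-0.003, 1.0, -0.0, -0.003]
wrist_force: [-1.2, -0.4, 5.0]
gripper_width: 0.0348
(array([ 0.04, -0.  ,  0.03]), np.float64(0.0067461988719133))
(array([  0.39, -28.81,  -8.65]), np.float64(0.1287461988719132))
```

```bash
python3 -m creep '0.8 0 0 -3 0; 0.8 0 0 -6 0; 0.8 0 0 -8.6 0; 0.8 0 -4 -8.6 0; 0.8 0.1 -8 -8.6 0; 0.8 0.1 -12 -8.6 0; 0.8 0.2 -16 -8.6 0; 0.8 0.2 -20 -8.6 0; 0.8 0.3 -24 -8.6 0; 0.8 0.3 -27 -8.6 0; 0.8 0.4 -28.8 -8.6 0; 0.8 0.4 -28.8 -8.6 0'; python3 -c "
from h import *
print(rel([.46,-.279,.037]))"
```

```text
clock: 4.45
tool_pos: [0.4589, -0.2821, 0.1194]
orientation: [-0.001, 1.0, -0.001, -0.004]
wrist_force: [-0.3, 0.2, -0.6]
gripper_width: 0.0346
(array([-0.17,  0.33,  8.24]), None)
```

```bash
python3 -m creep '0.8 -0.1 0.3 3 0; 0.8 -0.1 0.3 6 0; 0.8 -0.1 0.3 7.5 0; 0.8 -0.1 0.3 8.2 0; 0.8 -0.1 0.3 8.2 0;0.8 -0.1 0.3 8.2 0'; python3 -c "
from h import *
print(rel([.46,-.279,.036]))"
```

```text
clock: 5.05
tool_pos: [0.4598, -0.2786, 0.0378]
orientation: [-0.001, 1.0, -0.001, -0.003]
wrist_force: [0.7, -0.1, -0.7]
gripper_width: 0.0347
(array([-0.02, -0.04,  0.18]), None)
```

```bash
python3 -m creep '0.8 0 0 0.1 0; 0.8 0 0 0.15 0; 0.45 0 0 0.15 0; 0.45 0 0 0.15 0; 0.45 0 0 0.15 0; 0.45 0 0 -2 0; 0.45 0 0 -5 0; 0.45 0 0 -8 0; 0.45 0 0 -11 0; 0.45 0 0 -11 0'; python3 -c "
from h import *
P=pose(); im=grab_frame('wrist'); np.save('P2.npy',P)
cv2.imwrite('pics/w2.png',im[:,:,::-1])
print(rel([.565,-.042,.10],np.pi/2))"
```

```text
clock: 6.05
tool_pos: [0.4628, -0.28, 0.1517]
orientation: [-0.001, 1.0, -0.003, 0.001]
wrist_force: [-0.1, -0.9, 0.4]
gripper_width: 0.0479
(array([-10.4 ,  23.7 ,   4.86]), np.float64(0.002418246185215578))
```

View pics/w2.png

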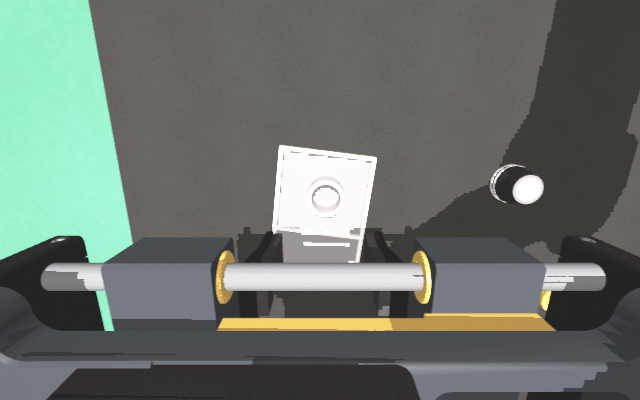

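The small ring sits at (325,197), well inside the wide compartment of the short tray, and the loupe at (520,187) has not moved.

```bash
python3 -m creep '0.42 -2 4.5 0 0; 0.42 -4 9 0 0; 0.42 -6 13.5 1 0; 0.42 -8 18 2 0; 0.42 -9.5 21.5 4 0; 0.42 -10.4 23.7 4.8 0; 0.42 -10.4 23.7 4.8 0; 0.42 -10.4 23.7 4.8 0'; python3 -c "
from h import *
print(rel([.565,-.042,.033],np.pi/2))"
```

```text
clock: 6.9
tool_pos: [0.5641, -0.0422, 0.0994]
orientation: [-0.002, 1.0, -0.002, -0.002]
wrist_force: [0.1, -0.1, 0.2]
gripper_width: 0.0506
(array([-0.12,  0.05,  6.64]), np.float64(0.0031318726842517464))
```

```bash
python3 -m creep '0.42 -0.1 0 3 0; 0.42 -0.1 0 5.5 0; 0.42 -0.1 0 6.6 0; 0.42 -0.1 0 6.6 0; 0.9 -0.1 0 6.6 0; 0.9 -0.1 0 6.6 0; 0.9 -0.1 0 6.6 0; 0.9 -0.1 0 6.6 0; 0.9 -0.1 0 6.6 0' 20; python3 -c "
from h import *
print(rel([.5284,-.2873,.12],np.pi/2))"
```

```text
clock: 7.8
tool_pos: [0.5655, -0.0428, 0.0344]
orientation: [-0.002, 1.0, -0.002, -0.001]
wrist_force: [-1.2, -1.5, 6.0]
gripper_width: 0.0279
(array([  3.81, -24.48,  -8.43]), np.float64(0.0030662116216348956))
```

```bash
python3 -m creep '0.9 0 0 -3 0; 0.9 0 0 -6 0; 0.9 0.3 -2 -8.4 0; 0.9 1 -6 -8.4 0; 0.9 1.6 -10 -8.4 0; 0.9 2.2 -14 -8.4 0; 0.9 2.8 -18 -8.4 0; 0.9 3.4 -22 -8.4 0; 0.9 3.8 -24.5 -8.4 0; 0.9 3.8 -24.5 -8.4 0;0.9 3.8 -24.5 -8.4 0'; python3 -c "
from h import *
print(rel([.5284,-.2873,.0385]))"
```

```text
clock: 8.9
tool_pos: [0.5281, -0.2874, 0.1193]
orientation: [-0.001, 1.0, -0.002, -0.002]
wrist_force: [0.4, 1.3, -0.6]
gripper_width: 0.0283
(array([-0.06,  0.04,  8.08]), None)
```

```bash
python3 -m creep '0.9 0 0 3 0; 0.9 0 0 6 0; 0.9 0 0 7.5 0; 0.9 0 0 8 0; 0.9 0 0 8.1 0; 0.9 0 0 8.15 0; 0.9 0 0 8.15 0; 0.5 0 0 8.15 0; 0.5 0 0 8.15 0; 0.5 0 0 8.15 0; 0.5 0 0 6 0; 0.5 0 0 3 0'; python3 -m creep '0.5 0 0 -5 0; 0.5 0 0 -10 0; 0.5 4 0 -14 0; 0.5 8 0 -14 0; 0.3 8 0 -14 0;0.3 8 0 -14 0'; python3 -c "
from h import *
P=pose(); im=grab_frame('wrist'); np.save('P3.npy',P)
cv2.imwrite('pics/w3.png',im[:,:,::-1])
print(rel([.443,.107,.10],np.pi/2))"
```

```text
clock: 10.1
tool_pos: [0.5268, -0.2869, 0.0885]
orientation: [-0.001, 1.0, -0.001, -0.003]
wrist_force: [0.4, -1.3, 0.5]
gripper_width: 0.043
clock: 10.7
tool_pos: [0.447, -0.2869, 0.2297]
orientation: [-0.0, 1.0, -0.001, -0.003]
wrist_force: [1.2, -0.5, -0.3]
gripper_width: 0.0527
(array([ 0.36, 39.38, 12.84]), np.float64(0.0018446663615769854))
```

View pics/w3.png

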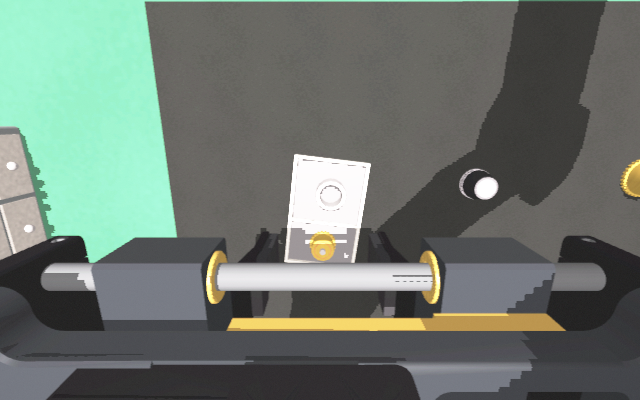

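The small barrel stands upright at (322,247), between the divider and the end wall, and the ring is at (330,195). Next is the large barrel.

```bash
python3 -m creep '0.27 0 4 0 0; 0.27 0 8 0 0; 0.27 0 12.5 0 0; 0.27 0 17 0 0; 0.27 0 21.5 0 0; 0.27 0 26 0 0; 0.27 0.2 30.5 2 0; 0.27 0.3 35 5 0; 0.27 0.3 38 9 0; 0.27 0.4 39.4 12.8 0; 0.27 0.4 39.4 12.8 0; 0.27 0.4 39.4 12.8 0'; python3 -c "
from h import *
print(rel([.443,.107,.033],np.pi/2))"
```

```text
clock: 11.95
tool_pos: [0.4427, 0.1073, 0.0997]
orientation: [-0.001, 1.0, -0.002, -0.004]
wrist_force: [0.6, -0.6, 0.3]
gripper_width: 0.0631
(array([-0.08, -0.01,  6.67]), np.float64(0.0029776505260279418))
```

```bash
python3 -m creep '0.27 0 0 3 0; 0.27 0 0 5.5 0; 0.27 0 0 6.6 0; 0.27 0 0 6.6 0; 0.8 0 0 6.6 0; 0.8 0 0 6.6 0; 0.8 0 0 6.6 0; 0.8 0 0 6.6 0; 0.8 0 0 6.6 0' 25; python3 -c "
from h import *
print(rel([.491,.283,.12],np.pi/2))"
```

```text
clock: 12.85
tool_pos: [0.4428, 0.1069, 0.0346]
orientation: [-0.001, 1.0, -0.002, -0.003]
wrist_force: [-0.8, -2.4, 6.8]
gripper_width: 0.0417
(array([-4.81, 17.57, -8.63]), np.float64(0.00276454317016972))
```

```bash
python3 -m creep '0.8 0 0 -3 0; 0.8 0 0 -6 0; 0.8 -0.8 3 -8.6 0; 0.8 -1.9 7 -8.6 0; 0.8 -3 11 -8.6 0; 0.8 -4.1 15 -8.6 0; 0.8 -4.8 17.6 -8.6 0; 0.8 -4.8 17.6 -8.6 0;0.8 -4.8 17.6 -8.6 0'; python3 -c "
from h import *
print(rel([.491,.283,.038]))"
```

```text
clock: 13.75
tool_pos: [0.4901, 0.2833, 0.119]
orientation: [-0.002, 1.0, -0.002, -0.004]
wrist_force: [0.3, -0.8, -2.2]
gripper_width: 0.0411
(array([-0.15,  0.01,  8.1 ]), None)
```

```bash
python3 -m creep '0.8 -0.1 0 3 0; 0.8 -0.1 0 6 0; 0.8 -0.1 0 7.5 0; 0.8 -0.1 0 8 0; 0.8 -0.1 0 8.1 0; 0.8 -0.1 0 8.15 0; 0.8 -0.1 0 8.15 0; 0.35 -0.1 0 8.15 0; 0.35 -0.1 0 8.15 0; 0.35 -0.1 0 8.15 0; 0.35 -0.1 0 6 0; 0.35 -0.1 0 2 0'; python3 -m creep '0.3 0 0 -5 0; 0.3 0 0 -9 0; 0.3 -4 -4 -13 0; 0.3 -8 -8 -16 0; 0.3 -12 -12 -16 0; 0.3 -16 -16 -16 0; 0.3 -19 -19 -16 0; 0.3 -23 -21 -16 0; 0.3 -26 -24 -16 0; 0.3 -29 -26 -16 0; 0.3 -29 -26 -16 0'
python3 - <<'E'
from h import *
P=pose(); im=grab_frame('wrist'); np.save('P4.npy',P)
cv2.imwrite('pics/w4raw.png',im[:,:,::-1])
cv2.imwrite('pics/w4.png',cv2.resize(im[:,:,::-1],(800,500),interpolation=cv2.INTER_CUBIC))
for X in ((.667,.093,.022),(.696,-.086,.022)): print(w2p('wrist',X,P)*1.25)
E
```

```text
clock: 14.95
tool_pos: [0.4891, 0.2821, 0.0974]
orientation: [-0.002, 1.0, -0.004, -0.007]
wrist_force: [-0.1, 0.6, -0.2]
gripper_width: 0.0565
clock: 16.05
tool_pos: [0.7851, 0.0174, 0.2538]
orientation: [0.002, 1.0, -0.007, -0.006]
wrist_force: [0.2, -0.3, 0.3]
gripper_width: 0.061
[487.99391081 101.03925139]
[296.70034019 134.91860364]
```

View pics/w4.png

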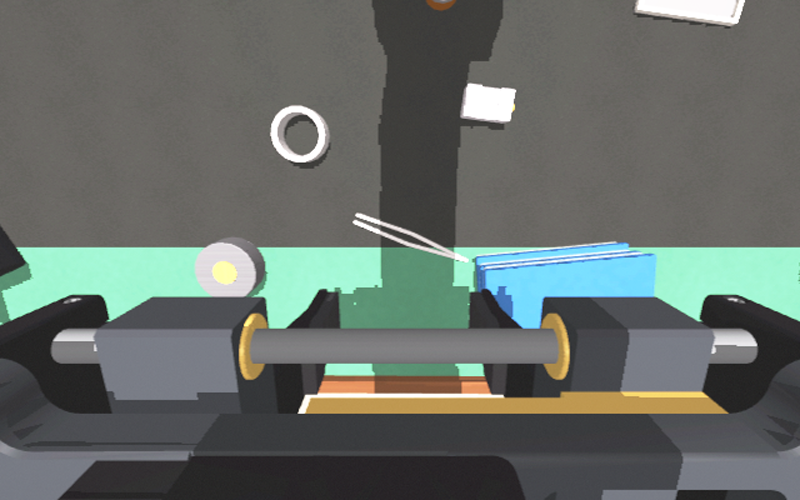

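The large ring is centred at (299,134) and the holder at (488,103), with its long side mostly along world y; the top corners are about (467,84), (516,89), (512,122), (461,117).

Run:
```python
from h import *
P=np.load('P4.npy'); im=cv2.imread('pics/w4raw.png'); g=im.min(2)
for n,(a,b,c,d) in (('ring',(205,275,75,140)),('holder',(360,420,60,105))):
    m=np.zeros_like(g); m[c:d,a:b]=g[c:d,a:b]>130
    q=max(cv2.findContours(m,0,1)[0],key=cv2.contourArea).reshape(-1,2)
    W=np.array([p2w('wrist',x,.022,P)[:2] for x in q+0.0],np.float32)*1000
    print(n,cv2.minAreaRect(W),cv2.minEnclosingCircle(W))
C=[p2w('wrist',np.array(x)*.8,.022,P)[:2] for x in ((467,84),(516,89),(512,122),(461,117))]
C=np.array(C);print(C.round(4),C.mean(0)); v=C[1]-C[0]+C[2]-C[3];print(np.degrees(np.arctan2(v[1],v[0])))
print(p2w('wrist',np.array((299,134))*.8,.022,P))
```

```text
ring ((694.850830078125, -83.48818969726562), (55.830501556396484, 50.74554443359375), 89.8073501586914) ((695.2286376953125, -83.4886245727539), 27.928537368774414)
holder ((668.6692504882812, 93.22816467285156), (48.20313262939453, 30.769886016845703), 82.82023620605469) ((668.3492431640625, 92.3941650390625), 26.878189086914062)
[[0.6524 0.0731]
 [0.6569 0.1179]
 [0.6854 0.1163]
 [0.6807 0.0687]] [0.66884509 0.09401638]
84.37079684820469
[ 0.69517987 -0.08375185  0.022     ]
```

```bash
python3 -c "
from h import *
print(state()['qpos'].round(2)); print(rel([.6685,.0935,.12],-.11))"
```

```text
[-0.18  0.66  0.19  1.21 -0.11  1.3   1.56]
(array([11.4 ,  7.54, 13.45]), np.float64(-1.4623055956740902))
```

j7 is at 1.56, so the −1.46 turn would pass its range. I'll take the equivalent grasp at +1.68.

```bash
python3 -m creep '0.45 1 0.7 1 0.14; 0.45 2 1.4 2 0.28; 0.45 3 2.1 3 0.42; 0.45 4 2.8 4 0.56; 0.45 5 3.5 5 0.70; 0.45 6 4.2 6 0.84; 0.45 7 4.9 7 0.98; 0.45 8 5.6 8 1.12; 0.45 9 6.3 9 1.26; 0.45 10 7 10 1.40; 0.45 11.4 7.5 11 1.54; 0.45 11.4 7.5 12 1.68'; python3 -m creep '0.45 0 0 0 0;0.45 0 0 0 0'; python3 -c "
from h import *
print(rel([.6685,.0935,.031],-.11))"
```

```text
clock: 17.3
tool_pos: [0.666, 0.0966, 0.1343]
orientation: [0.746, 0.666, -0.009, -0.002]
wrist_force: [0.5, 0.6, 0.1]
gripper_width: 0.0479
clock: 17.5
tool_pos: [0.6651, 0.0984, 0.1346]
orientation: [0.744, 0.668, -0.009, -0.003]
wrist_force: [0.5, -0.4, 0.4]
gripper_width: 0.0479
(array([-0.36,  0.55, 10.36]), np.float64(0.0015880720565868423))
```

```bash
python3 -m creep '0.45 -0.4 0.5 3 0; 0.45 -0.4 0.5 6 0; 0.45 -0.4 0.5 8 0; 0.45 -0.4 0.5 8 0'; python3 -c "
from h import *
P=pose();print(rel([.6685,.0935,.031],-.11),P[:3,2]); im=grab_frame('side')
u,v=w2p('side',[.67,.09,.02]).astype(int); cv2.imwrite('pics/s5.png',cv2.resize(im[v-60:v+60,u-80:u+80,::-1],(640,480),interpolation=cv2.INTER_CUBIC))"
```

```text
clock: 17.9
tool_pos: [0.6665, 0.0936, 0.0523]
orientation: [0.744, 0.669, -0.01, -0.004]
wrist_force: [-0.9, 0.1, 0.0]
gripper_width: 0.0481
(array([0.03, 0.25, 2.13]), np.float64(0.0036460428806184275)) [-0.02152969 -0.0072821  -0.99974169]
```

View pics/s5.png

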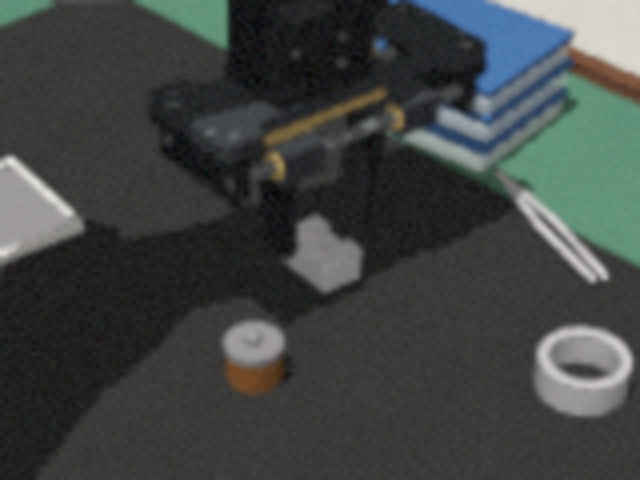

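The fingers straddle the holder, which is at (325,255) in this crop. Descending and gripping.

```bash
python3 -m creep '0.45 0 0.2 1.5 0; 0.45 0 0.2 2.1 0; 0.45 0 0.2 2.1 0; 0.9 0 0.2 2.1 0; 0.9 0 0.2 2.1 0; 0.9 0 0.2 2.1 0; 0.9 0 0.2 2.1 0; 0.9 0 0.2 2.1 0' 20; python3 -c "
from h import *
print(rel([.5593,.2742,.11]),pose()[:3,3])"
```

```text
clock: 18.75
tool_pos: [0.6694, 0.0931, 0.0336]
orientation: [0.744, 0.668, -0.009, -0.004]
wrist_force: [-2.1, -0.3, 2.9]
gripper_width: 0.0278
(array([ 16.76, -13.01,  -7.56]), None) [0.66944974 0.09312423 0.03361761]
```

```bash
python3 -m creep '0.9 0 0 -3 0; 0.9 0 0 -6 0; 0.9 2.5 -2 -7.5 0; 0.9 5 -4 -7.5 0; 0.9 7.5 -6 -7.5 0; 0.9 10 -8 -7.5 0; 0.9 12.5 -10 -7.5 0; 0.9 15 -12 -7.5 0; 0.9 16.6 -12.7 -7.5 0; 0.9 16.6 -12.7 -7.5 0; 0.9 16.6 -12.7 -7.5 0'; python3 -c "
from h import *
print(rel([.563,.2737,.0375],-.11))"
```

```text
clock: 19.85
tool_pos: [0.5632, 0.271, 0.1094]
orientation: [0.744, 0.668, -0.009, -0.003]
wrist_force: [0.5, -1.0, -1.0]
gripper_width: 0.0274
(array([0.33, 0.07, 7.19]), np.float64(0.002526451459036627))
```

```bash
python3 -m creep '0.9 0.2 0.1 3 0; 0.9 0.3 0.1 6 0; 0.9 0.3 0.1 6.8 0; 0.9 0.3 0.1 7.2 0; 0.9 0.3 0.1 7.25 0; 0.9 0.3 0.1 7.25 0; 0.55 0.3 0.1 7.25 0; 0.55 0.3 0.1 7.25 0; 0.55 0.3 0.1 7.25 0; 0.55 0.3 0.1 6 0; 0.55 0.3 0.1 3 0; 0.55 0.3 0.1 0 0'; python3 -c "
from h import *
print(rel([.6951,-.0837,.22],np.pi/2)); print(state()['qpos'].round(2))"
```

```text
clock: 21.05
tool_pos: [0.5643, 0.2738, 0.1107]
orientation: [0.744, 0.668, -0.009, -0.003]
wrist_force: [-0.0, 0.2, -0.2]
gripper_width: 0.0392
(array([-34.25,  16.65, -10.85]), np.float64(1.4632522436073394))
[-0.9   0.59  0.55  1.79 -0.38  0.89 -0.29]
```

```bash
python3 -m creep '0.2 0 0 -3 -0.14; 0.2 -3 1.5 -6 -0.28; 0.2 -6 3 -9 -0.42; 0.2 -9 4.5 -11 -0.56; 0.2 -12 6 -11 -0.70; 0.2 -15 7.5 -11 -0.84; 0.2 -18 9 -11 -0.98; 0.2 -21 10.5 -11 -1.12; 0.2 -24 12 -11 -1.26; 0.2 -27 13.5 -11 -1.40; 0.2 -30 15 -11 -1.54; 0.2 -33 16 -11 -1.68'; python3 -c "
from h import *
print(rel([.695,-.0837,.11],np.pi/2)); print(state()['qpos'].round(2))"
```

```text
clock: 22.25
tool_pos: [0.6905, -0.0723, 0.2226]
orientation: [-0.003, 1.0, -0.005, -0.008]
wrist_force: [0.3, 0.5, -0.1]
gripper_width: 0.0693
(array([-0.62, -1.04, 11.26]), np.float64(0.006983160737363825))
[-0.13  0.53  0.26  1.51 -0.13  1.13  1.73]
```

```bash
python3 -m creep '0.2 -0.5 -1 4 0; 0.2 -0.6 -1 8 0; 0.2 -0.6 -1 11 0; 0.2 -0.6 -1 11 0'; python3 -c "
from h import *
print(rel([.695,-.0837,.033],np.pi/2))"
```

```text
clock: 22.65
tool_pos: [0.6915, -0.0831, 0.1085]
orientation: [-0.003, 1.0, -0.004, -0.013]
wrist_force: [-0.6, 0.2, 0.6]
gripper_width: 0.0694
(array([-0.54,  0.01,  7.54]), np.float64(0.0064881936600049706))
```

```bash
python3 -m creep '0.2 -0.5 0 3 0; 0.2 -0.5 0 6 0; 0.2 -0.5 0 7.3 0; 0.2 -0.5 0 7.5 0; 0.2 -0.5 0 7.5 0; 0.7 -0.5 0 7.5 0; 0.7 -0.5 0 7.5 0; 0.7 -0.5 0 7.5 0; 0.7 -0.5 0 7.5 0; 0.7 -0.5 0 7.5 0' 25; python3 -c "
from h import *
print(rel([.4136,.2929,.14]),pose()[:3].round(4))"
```

```text
clock: 23.65
tool_pos: [0.6954, -0.0843, 0.0346]
orientation: [-0.003, 1.0, -0.005, -0.012]
wrist_force: [-1.1, -0.6, 5.0]
gripper_width: 0.0514
(array([ 28.19,  37.79, -10.23]), None) [[-0.9997 -0.0062 -0.0235  0.6954]
 [-0.0059  0.9999 -0.0095 -0.0843]
 [ 0.0236 -0.0093 -0.9997  0.0346]]
```

```bash
python3 -m creep '0.7 0 0 -3 0; 0.7 0 0 -6 0; 0.7 0 0 -10 0; 0.7 2 3 -11 0; 0.7 4.5 6 -11 0; 0.7 7 9.5 -11 0; 0.7 9.7 13 -11 0; 0.7 12.3 16.5 -11 0; 0.7 15 20 -11 0; 0.7 17.6 23.5 -11 0; 0.7 20.2 27 -11 0; 0.7 22.8 30.5 -11 0'; python3 -c "
from h import *
print(rel([.4136,.2929,.12]),pose()[:3].round(4))"
```

```text
clock: 24.85
tool_pos: [0.4665, 0.2216, 0.147]
orientation: [-0.003, 1.0, -0.005, -0.012]
wrist_force: [0.4, 0.7, -0.7]
gripper_width: 0.0516
(array([5.18, 7.19, 2.76]), None) [[-0.9997 -0.0062 -0.0241  0.4665]
 [-0.006   0.9999 -0.0095  0.2216]
 [ 0.0241 -0.0093 -0.9997  0.147 ]]
```

```bash
python3 -m creep '0.7 2.5 3.5 0 0; 0.7 4.5 6 1 0; 0.7 5.2 7.2 2.5 0; 0.7 5.2 7.2 2.8 0; 0.7 5.2 7.2 2.8 0'; python3 -c "
from h import *
print(rel([.4136,.2929,.038]))"
```

```text
clock: 25.35
tool_pos: [0.4133, 0.2922, 0.1191]
orientation: [-0.003, 1.0, -0.005, -0.013]
wrist_force: [-1.4, -0.6, -0.0]
gripper_width: 0.0514
(array([-0.24,  0.16,  8.1 ]), None)
```

```bash
python3 -m creep '0.7 -0.1 0.1 3 0; 0.7 -0.2 0.1 6 0; 0.7 -0.2 0.1 7.5 0; 0.7 -0.2 0.1 8 0; 0.7 -0.2 0.1 8.15 0; 0.7 -0.2 0.1 8.15 0; 0.25 -0.2 0.1 8.15 0; 0.25 -0.2 0.1 8.15 0; 0.25 -0.2 0.1 8.15 0; 0.25 -0.2 0.1 6 0; 0.25 -0.2 0.1 2 0; 0.25 0 0.1 -3 0'; python3 -m creep '0.25 0 -4 -5 0; 0.25 -1 -8 -10 0; 0.25 -3 -12 -14 0; 0.25 -6 -16 -14 0; 0.25 -9 -20 -14 0;0.25 -9 -22 -14 0;0.25 -9 -22 -14 0'
python3 - <<'E'
from h import *
P=pose(); im=grab_frame('wrist'); np.save('P6.npy',P); print(P.round(3))
cv2.imwrite('pics/w6raw.png',im[:,:,::-1])
cv2.imwrite('pics/w6.png',cv2.resize(im[:,:,::-1],(800,500),interpolation=cv2.INTER_CUBIC))
E
```

```text
clock: 26.55
tool_pos: [0.4131, 0.2928, 0.1492]
orientation: [-0.003, 1.0, -0.007, -0.014]
wrist_force: [1.0, 1.7, -0.1]
gripper_width: 0.0653
clock: 27.25
tool_pos: [0.5105, 0.0676, 0.291]
orientation: [0.003, 1.0, -0.008, -0.012]
wrist_force: [-0.6, -0.2, -0.6]
gripper_width: 0.0654
[[-1.     0.006 -0.024  0.511]
 [ 0.006  1.    -0.016  0.068]
 [ 0.024 -0.016 -1.     0.291]
 [ 0.     0.     0.     1.   ]]
```

View pics/w6.png

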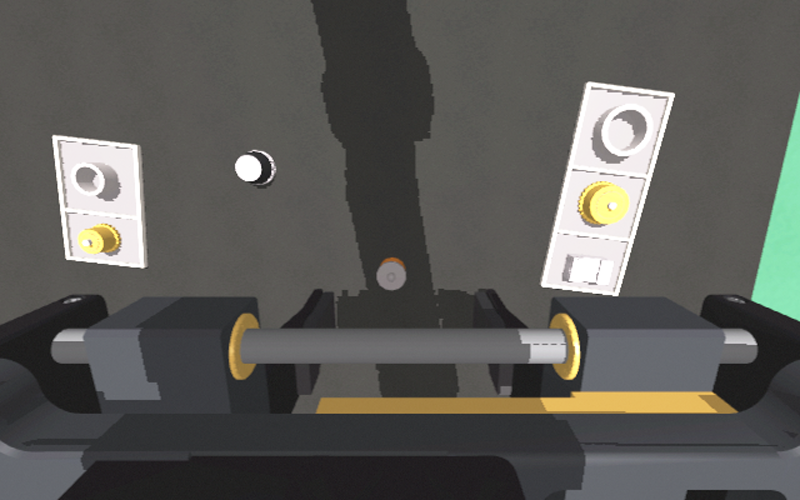

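All five pieces are in their compartments: large ring (626,131), large barrel pin (612,206), holder (589,270), small ring (89,179), small barrel pin (87,243). Loupe (250,168) and oil pot (391,275) are standing. Now a check in the tray frames.

Run:
```python
from h import *
P=np.load('P6.npy'); im=cv2.imread('pics/w6raw.png'); g=im.min(2)
f={}
for n,q in (('TL',((588,82),(674,94),(618,295),(542,287))),('TS',((52,136),(141,146),(146,267),(67,260)))):
    W=np.array([p2w('wrist',np.array(u)*.8,.008,P)[:2] for u in q]); v=(W[3]+W[2]-W[0]-W[1]); f[n]=(W.mean(0),v/np.linalg.norm(v)); print(n,W.mean(0).round(4),np.degrees(np.arctan2(v[1],v[0])).round(1),(np.linalg.norm(v)/2).round(3))
for n,t,u,z in (('rl','TL',(626,131),.025),('bl','TL',(612,206),.033),('h','TL',(589,270),.025),('rs','TS',(89,179),.025),('bs','TS',(87,243),.033),('loupe',0,(250,168),.03),('oil',0,(391,276),.033)):
    X=p2w('wrist',np.array(u)*.8,z,P)[:2]
    if t: c,x=f[t]; d=X-c; print(n,(d@x).round(4),(x[0]*d[1]-x[1]*d[0]).round(4))
    else: print(n,X.round(4))
a=grab_frame('scene')[120:320,190:510,::-1]; b=grab_frame('side')[140:340,160:480,::-1]
cv2.imwrite('pics/fin.png',cv2.resize(np.vstack([a,b]),(480*1,600),interpolation=cv2.INTER_CUBIC))
```

```text
TL [0.4828 0.2861] -7.3 0.225
TS [ 0.4897 -0.2808] -7.1 0.14
rl -0.068 -0.0031
bl 0.0081 -0.002
h 0.0816 -0.0048
rs -0.0302 0.0023
bs 0.0394 0.0006
loupe [ 0.4494 -0.0968]
oil [0.5673 0.0496]
```

View pics/fin.png

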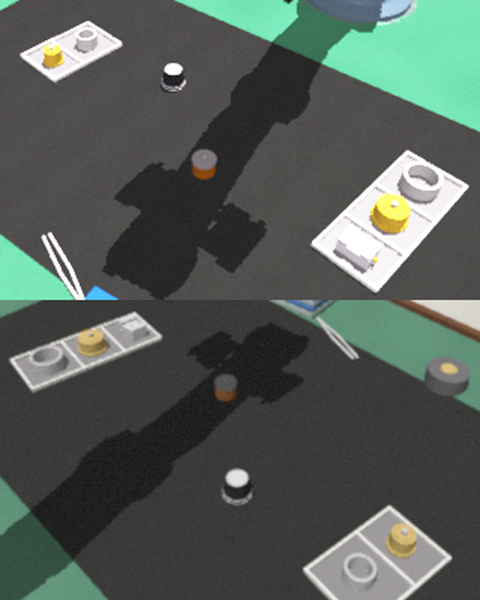

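Both fixed cameras show all five pieces lying flat between their walls, with the loupe and oil pot undisturbed. Handing in.

```bash
python3 -c "
from workcell import *
print(hand_in())"
```

```text
the job is handed in; nothing more can be done
None
```

I moved all five pieces into their compartments, each on the first try, and handed the job in at about 27 s of the 109 s allowed. `hand_in()` gave no verdict.

My last check used the wrist camera, with positions in each tray's frame. Every piece was well inside its limits:

| Piece | x (mm) | y (mm) | x limits (mm) | y limits (mm) |
|---|---|---|---|---|
| Large ring | -68 | -3 | -85 to -53 | ±18 |
| Large barrel | 8 | -2 | -3 to 21 | ±20 |
| Holder | 82 | -5 | 59 to 97 | ±30 |
| Small ring | -30 | 2 | -51 to -7 | ±26 |
| Small barrel | 39 | 1 | 28 to 52 | ±27 |

- **Eyeglass and oil pot:** both measured within about 2 mm of where they started and are standing, which is within the calibration error.
- **Flatness:** I judged this by eye only. The scene and side pictures show all the pieces flat and the right way up, and I did not measure tilt or underside height.
- **Disagreements:** the gripper read 0.2 to 1.4 mm narrower than the stated size of each piece. The tool also drifted to about 1.5° of tilt by the last placing, with no visible effect.

No check failed.

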